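# Rake the heel blocks into an even layer

### The arm

A 6-joint arm with a two-finger parallel gripper is mounted at the origin on the work surface. World frame = base frame: x ahead of the robot, y to its left, z up, the work surface at z = 0. Lengths are in m, angles in rad, forces in N, time in s.
With the tool pointing down it reaches from about 0.375 to 0.9 m from the base axis. Payload 3.1 kg.
Tool frame: the origin (TCP) lies at the very end of the fingers, on their centre line; the grasp point (between the pads) lies 19 mm behind it (grip_depth is the distance from the TCP to the grasp point, in m); z points along the fingers, y is the line along which they close (so a half turn about z gives the same grasp; the last joint's range is limited). The gripper opens to 85 mm and grips with 20 to 120 N. Pads are 22 mm wide; open, the fingers measure 114 mm over their backs; the gripper's body (76 mm by 85 mm) begins 54 mm behind the grasp point. The pads swing forward as they close: fully open they stand 13 mm farther back than shut.
Start: joints at [-1.438, 0.527, 1.433, -0, 1.181, -0.178], TCP at [0.191, -0.595, 0.231] pointing down, gripper open.
Joint ranges: [-3.08, 3.08], [-0.75, 2.2], [0.22, 2.44], [-1.43, 4.57], [0, 2.65], [-2.85, 2.85]. Speed limits (rad/s): [2.79, 2.79, 3.14, 3.14, 3.14, 3.14].

### API

Orientations are given as a unit quaternion [x, y, z, w].
In Python, from station import * gives the robot as it stands.
- The arm moves only by the tool apply_moves, never from a script. Its argument "plan" is a list of rows, each a list of 7 numbers: the shift along the tool's x, y, z in m, then the turn, a rotation vector about the tool's x, y, z in rad, then the gripper command: -1 is fully open, 1 is shut, values between are in proportion. In form: [[dx, dy, dz, wx, wy, wz, jaw], ...]. A call has 1 to 8 rows; each row shifts and turns the commanded pose from where the row before left it, along the tool's axes as they then stand; what a row does not reach is not made up. A row lasts 1/8 s, in which the tool goes at most 62.5 mm and 10.7 degrees, less where a joint would pass 70% of its speed; a pose out of reach is approached as far as the arm can. A call is refused whole if a number of a shift passes 0.0625 or a number of a turn 0.188, either way. A call with a gripper value outside its range is refused whole. The fingers move at their own pace and stop on an object; "force" is the grip in N (left out, the last holds). Time passes only in rows, so rows that do not move let the fingers close. It gives the time, the measured TCP pose, the force, the opening and the grip force at its end, in the units of the state.
- sense(): the state, without advancing time (a new reading comes with each control period).
- snapshot(name): name is "scene" or "top" or "wrist"; returns the picture (420x560x3 uint8, red, green, blue); there is no depth.
- calibration(name): a dict with "camera_matrix" (3x3 intrinsics, pixels), "k1" (the pictures are not rectified: a ray, as slopes to the right and down, at radius r is drawn at 1 + k1 r^2 times it, then the intrinsics apply), "R" (3x3) and "t" (3): a world point X has camera coordinates R X + t; the wrist camera has in their place "mount" (4x4, takes a point from camera to tool coordinates, whose origin is the TCP and whose axes are the flange's). Camera axes: x right, y down, z forward; pixel columns grow to the right and rows downward; lengths in m; the calibration is good to about 2 mm. A picture is of the moment at which its call begins: read the wrist's pose just before it. calibration takes no time and is no camera call.
- sign_off(): hands the job in; it is judged then, once.
The state is a dict: "t": time; "q": joint angles; "qd": joint speeds; "tau": joint torques, N m; "tcp_pos": TCP position; "tool_rot": TCP orientation; "force": force on the tool from outside, world axes, zero at the start; "ft_torque": the same for the moment, N m; "finger_gap": opening from 0.0 (shut) to 1.0 (fully open); "gripper_force": force on a finger pad.
Only numpy, scipy, OpenCV 4.12 (cv2) and the standard library are available. Lean on these libraries where they do the work, as an engineer would, in place of code of your own. Each camera call takes 0.05 s, during which the arm holds its last target. There are 200 camera calls.

### The job

Take the hand rake from its stand and rake the heaped rubber heel blocks out along the drying tray into an even single layer: no block on top of another, and two or three in each third of the tray's length. As you draw the blocks from the heap out to the bare end, keep the teeth resting lightly on the tray's slightly sloping floor, a few newtons by feel, never bearing down hard (15 N is too much); move the blocks only with the rake and leave everything else on the bench alone. Finish by standing the rake back in its stand.

Things in the scene. Friction and masses are not known exactly. Their poses are not given: they have to be found in the camera images.
- tray: Pale wooden drying tray screwed to the bench, outside 250 x 132 x 37 mm (x, y, z), inside 234 x 116 mm, walls 8 mm thick. Origin: centre of its underside, on the bench. x runs along its length; heap at the -x end, bare at +x. Heap: three rows of two blocks across the tray, rows 40 mm apart with 10 to 17 mm of bare floor between, into which the teeth fit; one more on top of the third row.
- floor_at_heap (a point): Point on the tray's plywood floor under the heap's second row, at x = -60 mm, y = 0, z = 12 mm of the tray. From here the floor slopes along the tray by up to 1.4 degrees, up or down (not shown in any pose): at the +x end it lies up to 4.3 mm higher or lower than here. Hard: a millimetre too low is some 10 to 20 N, and teeth pressed on at a standstill grab before they slide.
- rake: Hand rake. Five round steel teeth 5 mm thick, round-tipped, 22 mm apart in a row along y (-44 to 44 mm), z = 0 to 40 mm; head bar 34 x 100 x 12 mm (x, y, z) at z = 40 to 52; upright wooden handle 22 x 26 mm (x, y), z = 52 to 112, to be gripped from above. Origin: middle of the row of teeth at their tips; z up. Same after a half turn. About 0.16 kg.
- stand: Dark wooden rake stand, fixed: base 70 x 120 x 6 mm, two walls along its y, 100 mm long, 8 mm thick, tops at 50 mm, with a 20 mm slot between (x = -10 to 10 mm). The rake's teeth hang in the slot, its head bar rests on both tops; the rake's origin is then 10 mm above the bench over the stand's origin, y along the stand's y. Origin: centre of the underside.
- block0: Black rubber heel block, D-shaped, 26 x 26 mm (flat side at -x), 16 mm thick, about 15 g; origin at its centre. Starts in the first row of the heap, at the -x end wall.
- block1: Black rubber heel block, D-shaped, 26 x 26 mm (flat side at -x), 16 mm thick, about 15 g; origin at its centre. Starts in the first row of the heap, at the -x end wall.
- block2: Black rubber heel block, D-shaped, 26 x 26 mm (flat side at -x), 16 mm thick, about 15 g; origin at its centre. Starts in the second row.
- block3: Black rubber heel block, D-shaped, 26 x 26 mm (flat side at -x), 16 mm thick, about 15 g; origin at its centre. Starts in the second row.
- block4: Black rubber heel block, D-shaped, 26 x 26 mm (flat side at -x), 16 mm thick, about 15 g; origin at its centre. Starts in the third row, next to the bare part of the floor.
- block5: Black rubber heel block, D-shaped, 26 x 26 mm (flat side at -x), 16 mm thick, about 15 g; origin at its centre. Starts in the third row, next to the bare part of the floor.
- block6: Black rubber heel block, D-shaped, 26 x 26 mm (flat side at -x), 16 mm thick, about 15 g; origin at its centre. Starts on top of a block of the third row.
- glue_jar: Amber glass jar with a brass lid, 66 mm wide, 85 mm high; a bystander, to be left alone. Origin: its underside.
- tack_tin: Low metal tin, 52 mm wide, 40 mm high; a bystander, to be left alone. Origin: its underside.
- hammer: Hammer lying on the bench beyond the tray; a bystander, to be left alone. Origin: its underside.
- screwdriver: Screwdriver lying on the bench to the right; a bystander, to be left alone. Origin: its underside.
- cup: Terracotta cup, 72 mm wide, 80 mm high; a bystander, to be left alone. Origin: its underside.
Things that resemble listed ones, but are neither listed nor needed, are in the scene too. Of the things like the rake, leave any that is yellow; of the rest the larger one is meant.

How it is judged:
On the way, in this order (a step that is already met when the one before it is completed fails the run):
1. the rake is lifted clear of its stand (height (world z) of rake above 0.06 m), for 0.1 s.
2. the teeth rest on the tray's floor (more than 0.8 N) in the heap, short of the tray's middle (contact force between rake and tray above 0.8 N and z of rake in the frame of tray below 0.018 m and x of rake in the frame of tray between -0.117 and -0.02 m), for 0.2 s.
3. the teeth still rest on the floor (more than 0.8 N) past the tray's middle (contact force between rake and tray above 0.8 N and z of rake in the frame of tray below 0.018 m and x of rake in the frame of tray between 0 and 0.117 m), for 0.2 s.
At the end, for the whole second after the job is handed in: All seven blocks at rest in the tray, none on another (centres under 18.5 mm above the nominal floor), two or three centres in each third of the inner length; the rake released, at rest in its stand: upright within 0.08 rad, within 20 mm of the stand's centre, head bar on the wall tops (z of each of block0, block1, block2, block3, block4, block5, block6 in the frame of tray below 0.0305 m and x of block0 in the frame of tray between -0.117 and 0.117 m and y of block0 in the frame of tray between -0.058 and 0.058 m and x of block1 in the frame of tray between -0.117 and 0.117 m and y of block1 in the frame of tray between -0.058 and 0.058 m and x of block2 in the frame of tray between -0.117 and 0.117 m and y of block2 in the frame of tray between -0.058 and 0.058 m and x of block3 in the frame of tray between -0.117 and 0.117 m and y of block3 in the frame of tray between -0.058 and 0.058 m and x of block4 in the frame of tray between -0.117 and 0.117 m and y of block4 in the frame of tray between -0.058 and 0.058 m and x of block5 in the frame of tray between -0.117 and 0.117 m and y of block5 in the frame of tray between -0.058 and 0.058 m and x of block6 in the frame of tray between -0.117 and 0.117 m and y of block6 in the frame of tray between -0.058 and 0.058 m and ((x of block0 in the frame of tray below -0.039 m and (x of block1 in the frame of tray below -0.039 m or x of block2 in the frame of tray below -0.039 m or x of block3 in the frame of tray below -0.039 m or x of block4 in the frame of tray below -0.039 m or x of block5 in the frame of tray below -0.039 m or x of block6 in the frame of tray below -0.039 m)) or (x of block1 in the frame of tray below -0.039 m and (x of block2 in the frame of tray below -0.039 m or x of block3 in the frame of tray below -0.039 m or x of block4 in the frame of tray below -0.039 m or x of block5 in the frame of tray below -0.039 m or x of block6 in the frame of tray below -0.039 m)) or (x of block2 in the frame of tray below -0.039 m and (x of block3 in the frame of tray below -0.039 m or x of block4 in the frame of tray below -0.039 m or x of block5 in the frame of tray below -0.039 m or x of block6 in the frame of tray below -0.039 m)) or (x of block3 in the frame of tray below -0.039 m and (x of block4 in the frame of tray below -0.039 m or x of block5 in the frame of tray below -0.039 m or x of block6 in the frame of tray below -0.039 m)) or (x of block4 in the frame of tray below -0.039 m and (x of block5 in the frame of tray below -0.039 m or x of block6 in the frame of tray below -0.039 m)) or (x of block5 in the frame of tray below -0.039 m and x of block6 in the frame of tray below -0.039 m)) and ((x of block0 in the frame of tray between -0.039 and 0.039 m and (x of block1 in the frame of tray between -0.039 and 0.039 m or x of block2 in the frame of tray between -0.039 and 0.039 m or x of block3 in the frame of tray between -0.039 and 0.039 m or x of block4 in the frame of tray between -0.039 and 0.039 m or x of block5 in the frame of tray between -0.039 and 0.039 m or x of block6 in the frame of tray between -0.039 and 0.039 m)) or (x of block1 in the frame of tray between -0.039 and 0.039 m and (x of block2 in the frame of tray between -0.039 and 0.039 m or x of block3 in the frame of tray between -0.039 and 0.039 m or x of block4 in the frame of tray between -0.039 and 0.039 m or x of block5 in the frame of tray between -0.039 and 0.039 m or x of block6 in the frame of tray between -0.039 and 0.039 m)) or (x of block2 in the frame of tray between -0.039 and 0.039 m and (x of block3 in the frame of tray between -0.039 and 0.039 m or x of block4 in the frame of tray between -0.039 and 0.039 m or x of block5 in the frame of tray between -0.039 and 0.039 m or x of block6 in the frame of tray between -0.039 and 0.039 m)) or (x of block3 in the frame of tray between -0.039 and 0.039 m and (x of block4 in the frame of tray between -0.039 and 0.039 m or x of block5 in the frame of tray between -0.039 and 0.039 m or x of block6 in the frame of tray between -0.039 and 0.039 m)) or (x of block4 in the frame of tray between -0.039 and 0.039 m and (x of block5 in the frame of tray between -0.039 and 0.039 m or x of block6 in the frame of tray between -0.039 and 0.039 m)) or (x of block5 in the frame of tray between -0.039 and 0.039 m and x of block6 in the frame of tray between -0.039 and 0.039 m)) and ((x of block0 in the frame of tray above 0.039 m and (x of block1 in the frame of tray above 0.039 m or x of block2 in the frame of tray above 0.039 m or x of block3 in the frame of tray above 0.039 m or x of block4 in the frame of tray above 0.039 m or x of block5 in the frame of tray above 0.039 m or x of block6 in the frame of tray above 0.039 m)) or (x of block1 in the frame of tray above 0.039 m and (x of block2 in the frame of tray above 0.039 m or x of block3 in the frame of tray above 0.039 m or x of block4 in the frame of tray above 0.039 m or x of block5 in the frame of tray above 0.039 m or x of block6 in the frame of tray above 0.039 m)) or (x of block2 in the frame of tray above 0.039 m and (x of block3 in the frame of tray above 0.039 m or x of block4 in the frame of tray above 0.039 m or x of block5 in the frame of tray above 0.039 m or x of block6 in the frame of tray above 0.039 m)) or (x of block3 in the frame of tray above 0.039 m and (x of block4 in the frame of tray above 0.039 m or x of block5 in the frame of tray above 0.039 m or x of block6 in the frame of tray above 0.039 m)) or (x of block4 in the frame of tray above 0.039 m and (x of block5 in the frame of tray above 0.039 m or x of block6 in the frame of tray above 0.039 m)) or (x of block5 in the frame of tray above 0.039 m and x of block6 in the frame of tray above 0.039 m)) and horizontal distance between rake and stand below 0.02 m and height (world z) of rake between 0.005 and 0.015 m and angle between rake's own z axis and vertical below 0.08 rad and angle between the y axis of rake and the y axis of stand, either way round below 0.2 rad and linear speed of each of rake, block0, block1, block2, block3, block4, block5, block6 below 0.02 m/s); the robot touches nothing.
It fails at once if the rake bears on the tray with more than 15 N (contact force between rake and tray above 15 N).
It fails at once if the gripper or arm touches a block (contact force between any of the fingers, the arm and block0 above 0.3 N or contact force between any of the fingers, the arm and block1 above 0.3 N or contact force between any of the fingers, the arm and block2 above 0.3 N or contact force between any of the fingers, the arm and block3 above 0.3 N or contact force between any of the fingers, the arm and block4 above 0.3 N or contact force between any of the fingers, the arm and block5 above 0.3 N or contact force between any of the fingers, the arm and block6 above 0.3 N).
It fails at once if a bystander is moved by more than 20 mm (distance of any of glue_jar, tack_tin, hammer, screwdriver, cup from where it was at the start of the episode above 0.02 m).
It also fails if it takes over 72 s, if anything falls off the work surface, if the arm or the gripper's body presses on something with over 40 N, if the wrist force passes 120 N, or if a joint passes its speed limit or range.

## Working session

There is one attempt and no reset: what is moved stays moved. The work goes in short steps, Python scripts to look and compute and a tool call to move; the robot and the scene stay as the last step left them, time stands still between calls to the robot, and variables do not carry over. Pictures are saved under pics/ and viewed, at most 10 in all, crops included, and the job is handed in when it is done.

Besides the shell and the picture viewer there is one more tool, called as name(argument=value, ...), one argument or row to a line, values as JSON. apply_moves: Moves the arm, as the interface text tells. Its arguments: {"type":"object","properties":{"plan":{"type":"array"},"force":{"type":"number"}},"required":["plan"]}

```bash
mkdir -p pics; ls
python3 - <<'E'
from station import *
import cv2,numpy as np
print(sense())
for n in("scene","top","wrist"):
    c=calibration(n);print(n,{k:np.round(v,4).tolist() for k,v in c.items()})
for n in("scene","top"):
    cv2.imwrite(f"pics/{n}0.png",cv2.resize(snapshot(n)[:,:,::-1],(800,600),interpolation=cv2.INTER_CUBIC))
E
```

```text
pics
{'t': 0.0, 'q': array([-1.43848823e+00,  5.28463894e-01,  1.43393659e+00, -1.86126413e-05,
        1.18141392e+00, -1.78544706e-01]), 'qd': array([ 1.73222009e-03, -7.90308252e-04, -4.71712609e-05, -2.18484878e-03,
       -6.59249601e-04,  8.93530581e-04]), 'tau': array([ 1.87647511e-04, -4.42350554e+01, -1.78025740e+01, -3.67772809e-04,
        8.48361757e-03,  6.02348038e-06]), 'tcp_pos': array([ 0.19106653, -0.59430175,  0.23032413]), 'tool_rot': array([ 9.87944455e-01,  1.54804778e-01,  1.70757898e-05, -1.11077640e-03]), 'force': array([-0.37863262,  0.26713209, -0.13178344]), 'ft_torque': array([ 0.02819357,  0.02970481, -0.03996724]), 'gripper_force': 0.0, 'finger_gap': 0.997128989738966}
scene {'camera_matrix': [[498.174, 0.0, 289.5799], [0.0, 498.174, 209.7209], [0.0, 0.0, 1.0]], 'k1': -0.1029, 'R': [[-0.2296, 0.9732, -0.0127], [0.8426, 0.1923, -0.503], [-0.487, -0.1262, -0.8642]], 't': [0.1087, -0.4695, 1.5569]}
top {'camera_matrix': [[438.317, 0.0, 276.0596], [0.0, 438.317, 216.5697], [0.0, 0.0, 1.0]], 'k1': -0.0155, 'R': [[0.0087, -0.9999, 0.0058], [-0.9923, -0.0093, -0.1236], [0.1236, -0.0046, -0.9923]], 't': [0.0161, 0.5742, 1.1191]}
wrist {'camera_matrix': [[371.1924, 0.0, 279.2869], [0.0, 371.1924, 213.8069], [0.0, 0.0, 1.0]], 'k1': -0.1003, 'mount': [[0.0005, -0.9575, -0.2884, 0.0728], [1.0, 0.0006, -0.0001, 0.001], [0.0003, -0.2884, 0.9575, -0.1433], [0.0, 0.0, 0.0, 1.0]]}
```

View pics/top0.png

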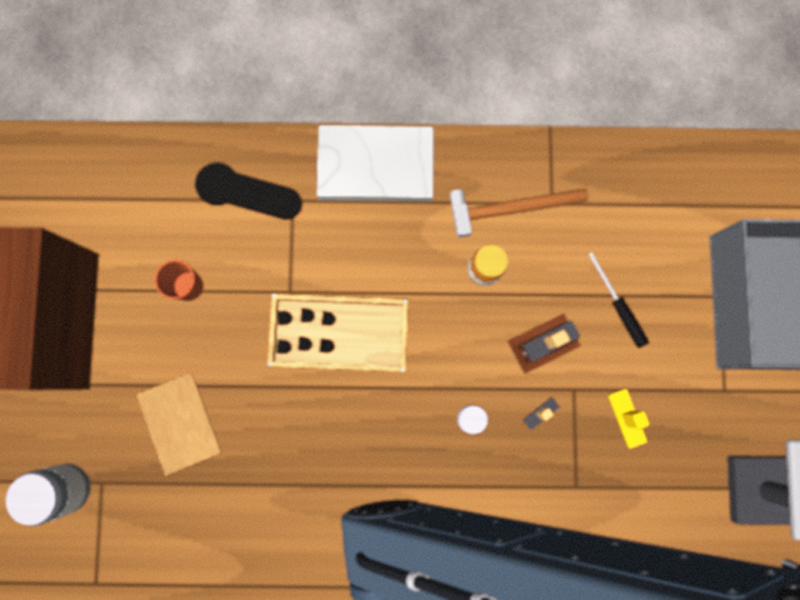

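View pics/scene0.png

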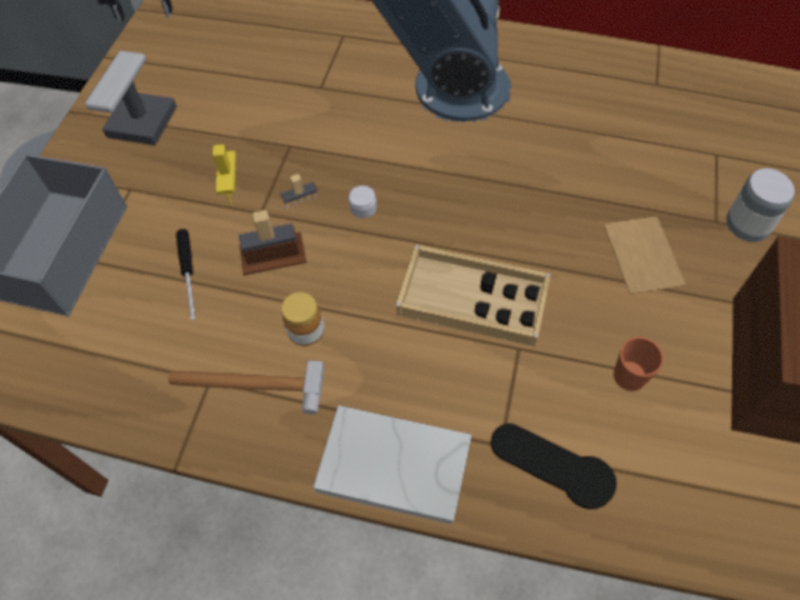

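Top view: the tray rim has corners at (270,295), (407,299), (405,370) and (268,366), with the heap on the left, which is world +y. The meant rake is in its stand, with the handle top at about (558,338). In the scene view the handle top is at about (262,216), the tray corners are at (418,248), (549,273), (536,340) and (399,304), and the top block is at (488,280).

```bash
cat > h.py <<'E'
from station import *
import cv2,numpy as np
from scipy.spatial.transform import Rotation as Ro
def cam(n,s=None):
    c=calibration(n)
    if n!="wrist": return c["camera_matrix"],c["k1"],np.array(c["R"]),np.array(c["t"])
    s=s or sense(); T=np.eye(4);T[:3,:3]=Ro.from_quat(s["tool_rot"]).as_matrix();T[:3,3]=s["tcp_pos"]
    W=np.linalg.inv(T@np.array(c["mount"])); return c["camera_matrix"],c["k1"],W[:3,:3],W[:3,3]
def ray(c,px):
    K,k1,R,t=c
    u=cv2.undistortPoints(np.array([[px]],float),np.array(K,float),np.array([k1,0,0,0.]))[0,0]
    d=R.T@np.array([u[0],u[1],1]); return -R.T@t,d/np.linalg.norm(d)
def onz(c,px,z):
    o,d=ray(c,px); return o+d*(z-o[2])/d[2]
def proj(c,P):
    K,k1,R,t=c
    return cv2.projectPoints(np.array(P,float).reshape(-1,1,3),cv2.Rodrigues(R)[0],t.astype(float),np.array(K,float),np.array([k1,0,0,0.]))[0][:,0]
def tri(rs):
    A=sum(np.eye(3)-np.outer(d,d) for o,d in rs);b=sum((np.eye(3)-np.outer(d,d))@o for o,d in rs)
    X=np.linalg.solve(A,b);return X,max(np.linalg.norm(np.cross(X-o,d)) for o,d in rs)
E
python3 - <<'E'
from h import *
np.set_printoptions(precision=4,suppress=True)
T=cam("top");S=cam("scene")
f=lambda p:(np.array(p)+.5)*.7-.5
for a,b in [((558,338),(262,216)),((270,295),(536,340)),((407,299),(399,304)),((405,370),(418,248)),((268,366),(549,273))]:
    print(tri([ray(T,f(a)),ray(S,f(b))]),onz(T,f(a),.037))
def crop(n,x,y,w,h,o):
    im=snapshot(n)[:,:,::-1];k=min(800/w,600/h)
    cv2.imwrite(o,cv2.resize(im[y:y+h,x:x+w],None,fx=k,fy=k,interpolation=cv2.INTER_CUBIC))
crop("top",340,205,80,60,"pics/t1.png")
E
```

```text
(array([ 0.5175, -0.2576,  0.1244]), np.float64(0.0017228968815528483)) [ 0.5242 -0.2792  0.037 ]
(array([0.6004, 0.2481, 0.032 ]), np.float64(0.004356500899698144)) [0.5989 0.2515 0.037 ]
(array([0.5923, 0.0004, 0.0449]), np.float64(0.00172136185664618)) [ 0.5938 -0.0015  0.037 ]
(array([0.463 , 0.0034, 0.0324]), np.float64(0.0021941399326476873)) [0.4633 0.0013 0.037 ]
(array([0.4684, 0.2482, 0.0414]), np.float64(0.0017402725413022755)) [0.4682 0.2508 0.037 ]
```

View pics/t1.png

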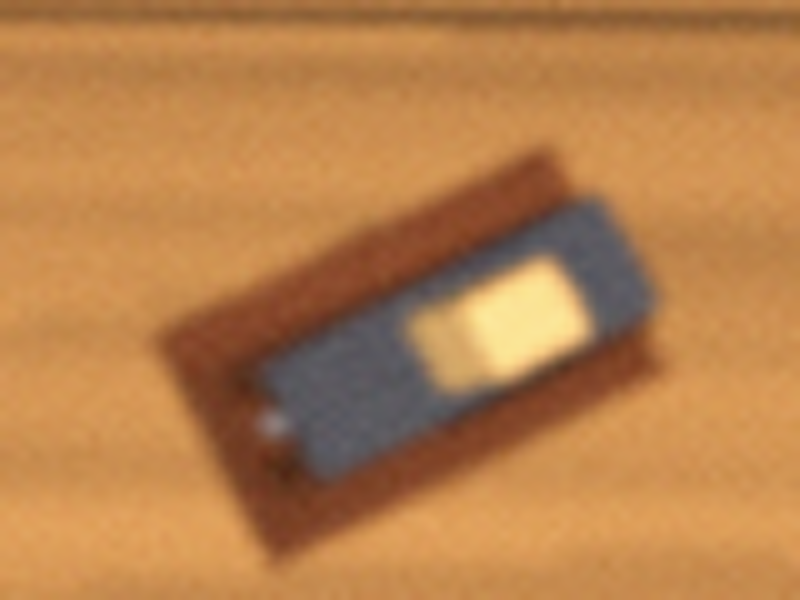

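The crop shows the head bar corners at (255,370), (600,195), (658,300) and (320,482). The handle top corners are at (465,292), (548,255), (592,330) and (505,380), and the stand base lies underneath.

Run:
```python
from h import *
np.set_printoptions(precision=4,suppress=True)
T=cam("top")
f=lambda p:(np.array(p)+.5)*.1-.5+[340,205]
B=np.array([onz(T,f(p),.062) for p in [(255,370),(600,195),(658,300),(320,482)]])
H=np.array([onz(T,f(p),.122) for p in [(465,292),(548,255),(592,330),(505,380)]])
print(B,B.mean(0),H.mean(0))
for a,b in((0,1),(3,2)):
  d=B[b]-B[a];print(np.linalg.norm(d),np.arctan2(d[1],d[0]))
for a,b in((1,2),(0,3)):
  d=B[b]-B[a];print(np.linalg.norm(d),np.arctan2(d[1],d[0]))
s=sense();print(Ro.from_quat(s["tool_rot"]).as_matrix())
```

```text
[[ 0.5085 -0.207   0.062 ]
 [ 0.5544 -0.2968  0.062 ]
 [ 0.5274 -0.3111  0.062 ]
 [ 0.48   -0.2232  0.062 ]] [ 0.5175 -0.2595  0.062 ] [ 0.5185 -0.2611  0.122 ]
0.10086285760907227 -1.0985492046845629
0.09984984104211889 -1.076573673038875
0.030522547813415093 -2.655698007646734
0.03274606381888039 -2.6249387383964127
[[ 0.9521  0.3058 -0.0002]
 [ 0.3058 -0.9521  0.0016]
 [ 0.0003 -0.0016 -1.    ]]
```

```bash
cat >> h.py <<'E'
def plan(pos,yaw,n,jaw):
    """rows from the present pose to world pos with tool-x yaw (tool down), n rows"""
    s=sense();M=Ro.from_quat(s["tool_rot"]).as_matrix();y0=np.arctan2(M[1,0],M[0,0])
    dy=(yaw-y0+np.pi)%(2*np.pi)-np.pi;d=(np.array(pos)-s["tcp_pos"])/n
    for i in range(n):
        a=y0+dy*i/n;x=np.array([np.cos(a),np.sin(a),0]);y=np.array([np.sin(a),-np.cos(a),0])
        print([round(float(v),4) for v in (d@x,d@y,-d[2],0,0,-dy/n,jaw)])
E
python3 -c "
from h import *
plan([.518,-.26,.235],2.05,11,-1)"
```

```text
[0.0376, -0.0199, -0.0004, 0.0, 0.0, -0.1581, -1.0]
[0.0403, -0.0137, -0.0004, 0.0, 0.0, -0.1581, -1.0]
[0.0419, -0.0072, -0.0004, 0.0, 0.0, -0.1581, -1.0]
[0.0425, -0.0005, -0.0004, 0.0, 0.0, -0.1581, -1.0]
[0.0421, 0.0062, -0.0004, 0.0, 0.0, -0.1581, -1.0]
[0.0406, 0.0127, -0.0004, 0.0, 0.0, -0.1581, -1.0]
[0.0381, 0.019, -0.0004, 0.0, 0.0, -0.1581, -1.0]
[0.0346, 0.0247, -0.0004, 0.0, 0.0, -0.1581, -1.0]
[0.0303, 0.0299, -0.0004, 0.0, 0.0, -0.1581, -1.0]
[0.0252, 0.0343, -0.0004, 0.0, 0.0, -0.1581, -1.0]
[0.0195, 0.0378, -0.0004, 0.0, 0.0, -0.1581, -1.0]
```

apply_moves(
  plan=[
    [0.038,-0.02,0,0,0,-0.158,-1],
    [0.04,-0.014,0,0,0,-0.158,-1],
    [0.042,-0.007,0,0,0,-0.158,-1],
    [0.0425,0,0,0,0,-0.158,-1],
    [0.042,0.006,0,0,0,-0.158,-1],
    [0.0405,0.013,0,0,0,-0.158,-1],
    [0.038,0.019,0,0,0,-0.158,-1],
    [0.0345,0.025,0,0,0,-0.158,-1],
  ],
)

```text
t: 1.15
tcp_pos: [0.4305, -0.351, 0.2311]
tool_rot: [0.704, 0.71, 0.0, -0.0]
force: [0.6, -0.8, 1.0]
finger_gap: 1.003
gripper_force: 0.0
```

apply_moves(
  plan=[
    [0.03,0.03,0,0,0,-0.158,-1],
    [0.025,0.034,0,0,0,-0.158,-1],
    [0.0195,0.038,0,0,0,-0.158,-1],
    [0,0,0,0,0,0,-1],
  ],
)

```text
t: 1.65
tcp_pos: [0.5206, -0.2591, 0.231]
tool_rot: [0.518, 0.856, 0.0, -0.0]
force: [-0.1, -0.9, -0.0]
finger_gap: 1.0
gripper_force: 0.0
```

Run:
```python
from h import *
s=sense();M=Ro.from_quat(s["tool_rot"]).as_matrix();print(s["t"],s["tcp_pos"],np.arctan2(M[1,0],M[0,0]),M[2],s["force"])
W=cam("wrist",s);im=snapshot("wrist")[:,:,::-1]
cv2.imwrite("pics/w1.png",cv2.resize(im,(800,600),interpolation=cv2.INTER_CUBIC))
```

```text
1.65 [ 0.52055708 -0.2590631   0.2309907 ] 2.0531188174464337 [ 6.19320289e-04  3.55453462e-04 -9.99999745e-01] [-0.08902434 -0.9135072  -0.00557319]
```

View pics/w1.png

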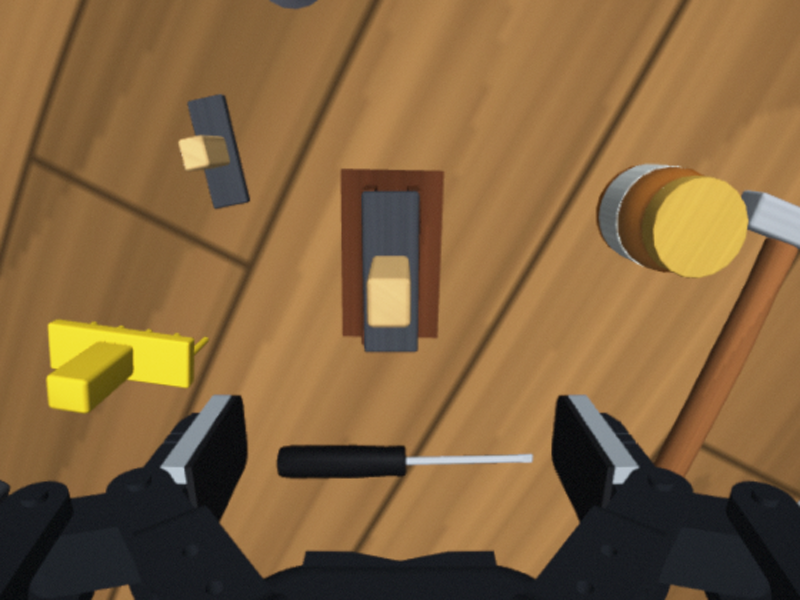

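The wrist view shows the rake aligned with the tool. Bar corners are at (363,192), (419,192), (418,351) and (365,351), the handle top is (368–410, 279–327), and the stand base top corners are at (342,170), (443,170), (437,338) and (343,336).

Run:
```python
from h import *
np.set_printoptions(precision=4,suppress=True)
W=cam("wrist");T=cam("top");f=lambda p:(np.array(p)+.5)*.7-.5
g=lambda p:(np.array(p)+.5)*.1-.5+[340,205]
for nm,P,z in(("bar",[(363,192),(419,192),(418,351),(365,351)],.062),("han",[(368,279),(410,279),(409,327),(369,327)],.122),("base",[(342,170),(443,170),(437,338),(343,336)],.05)):
    Q=np.array([onz(W,f(p),z) for p in P]);d=Q[0]+Q[1]-Q[2]-Q[3]
    print(nm,Q.mean(0),np.arctan2(d[1],d[0]),np.linalg.norm(Q[0]-Q[1]),np.linalg.norm(Q[1]-Q[2]))
print(tri([ray(W,f((389,303))),ray(T,g((527,314)))]),tri([ray(W,f((391,271))),ray(T,g((458,337)))]))
plan([.519,-.261,.074],2.05,4,-1)
```

```text
bar [ 0.5152 -0.2644  0.062 ] 2.050207709219078 0.03250648446965338 0.09870143991601815
han [ 0.5153 -0.2648  0.122 ] 2.045768610591771 0.020560428220316337 0.024813784117462975
base [ 0.5111 -0.2569  0.05  ] 2.032652588982863 0.06032388339905297 0.10648935252508061
(array([ 0.5273, -0.2915,  0.0161]), np.float64(0.0017261811462351267)) (array([ 0.5229, -0.2809, -0.024 ]), np.float64(0.0011748349481316641))
[-0.0001, -0.0002, 0.0392, 0.0, 0.0, 0.0002, -1.0]
[-0.0001, -0.0002, 0.0392, 0.0, 0.0, 0.0002, -1.0]
[-0.0001, -0.0002, 0.0392, 0.0, 0.0, 0.0002, -1.0]
[-0.0001, -0.0002, 0.0392, 0.0, 0.0, 0.0002, -1.0]
```

apply_moves(
  plan=[
    [-0.002,-0.004,0.04,0,0,0,-1],
    [0,0,0.04,0,0,0,-1],
    [0,0,0.04,0,0,0,-1],
    [0,0,0.025,0,0,0,-1],
    [0,0,0.011,0,0,0,-1],
    [0,0,0,0,0,0,0],
    [0,0,0,0,0,0,0.2],
  ],
  force=80,
)

```text
t: 2.58
tcp_pos: [0.517, -0.2659, 0.0764]
tool_rot: [0.52, 0.854, -0.0, 0.001]
force: [-0.3, 0.1, 0.2]
finger_gap: 0.599
gripper_force: 0.0
```

apply_moves(
  plan=[
    [0,0,0,0,0,0,0.4],
    [0,0,0,0,0,0,0.6],
    [0,0,0,0,0,0,1],
    [0,0,0,0,0,0,1],
    [0,0,0,0,0,0,1],
  ],
)

```text
t: 3.2
tcp_pos: [0.5171, -0.2654, 0.0764]
tool_rot: [0.52, 0.854, -0.0, 0.001]
force: [0.1, 1.0, 5.5]
finger_gap: 0.243
gripper_force: 78.5
```

Run:
```python
from h import *
for i in range(3): s=sense();print(s["t"],s["tcp_pos"],s["tool_rot"],s["finger_gap"],s["gripper_force"],s["force"])
```

```text
3.2 [ 0.51705892 -0.26541904  0.07644827] [ 5.19522445e-01  8.54456251e-01 -1.56561536e-04  9.59471992e-04] 0.2433354232642027 78.48079204559326 [0.07924837 0.95833758 5.52968397]
3.2 [ 0.51705892 -0.26541904  0.07644827] [ 5.19522445e-01  8.54456251e-01 -1.56561536e-04  9.59471992e-04] 0.2433354232642027 78.48079204559326 [0.07924837 0.95833758 5.52968397]
3.2 [ 0.51705892 -0.26541904  0.07644827] [ 5.19522445e-01  8.54456251e-01 -1.56561536e-04  9.59471992e-04] 0.2433354232642027 78.48079204559326 [0.07924837 0.95833758 5.52968397]
```

apply_moves(
  plan=[
    [0,0,-0.01,0,0,0,1],
    [0,0,-0.02,0,0,0,1],
    [0,0,-0.04,0,0,0,1],
    [0,0,-0.04,0,0,0,1],
    [0,0,-0.02,0,0,0,1],
    [0,0,0,0,0,0,1],
  ],
)

```text
t: 3.95
tcp_pos: [0.5172, -0.2655, 0.2071]
tool_rot: [0.52, 0.854, -0.0, 0.002]
force: [-1.3, 0.2, -3.0]
finger_gap: 0.244
gripper_force: 78.3
```

```bash
python3 -c "
from h import *
s=sense();print(s)
plan([.53,.1,.2],3.12,8,1)"
```

```text
{'t': 3.95, 'q': array([-6.66398393e-01,  4.96318246e-01,  1.57282368e+00,  7.02288423e-05,
        1.06855988e+00, -1.14457821e+00]), 'qd': array([-0.00072804,  0.04042086,  0.04197229, -0.00296878, -0.0104547 ,
        0.00069688]), 'tau': array([ 9.05303308e-02, -4.30847955e+01, -1.70342124e+01,  5.58690386e-03,
        7.48501369e-02, -7.97434677e-05]), 'tcp_pos': array([ 0.51720972, -0.26550312,  0.20711063]), 'tool_rot': array([ 5.19549780e-01,  8.54437967e-01, -2.02475605e-04,  1.93509987e-03]), 'force': array([-1.28793826,  0.15285335, -3.01605524]), 'ft_torque': array([ 0.0010137 , -0.03497781,  0.05573566]), 'gripper_force': 78.33196878433228, 'finger_gap': 0.24354399350796085}
[0.0398, 0.0224, 0.0009, 0.0, 0.0, -0.1339, 1.0]
[0.0365, 0.0276, 0.0009, 0.0, 0.0, -0.1339, 1.0]
[0.0325, 0.0322, 0.0009, 0.0, 0.0, -0.1339, 1.0]
[0.0279, 0.0362, 0.0009, 0.0, 0.0, -0.1339, 1.0]
[0.0228, 0.0396, 0.0009, 0.0, 0.0, -0.1339, 1.0]
[0.0173, 0.0423, 0.0009, 0.0, 0.0, -0.1339, 1.0]
[0.0115, 0.0442, 0.0009, 0.0, 0.0, -0.1339, 1.0]
[0.0055, 0.0454, 0.0009, 0.0, 0.0, -0.1339, 1.0]
```

apply_moves(
  plan=[
    [0.04,0.0225,0,0,0,-0.134,1],
    [0.0365,0.0275,0,0,0,-0.134,1],
    [0.0325,0.032,0,0,0,-0.134,1],
    [0.028,0.036,0,0,0,-0.134,1],
    [0.023,0.0395,0,0,0,-0.134,1],
    [0.0175,0.0425,0,0,0,-0.134,1],
    [0.0115,0.044,0,0,0,-0.134,1],
    [0.0055,0.0455,0,0,0,-0.134,1],
  ],
)

```text
t: 4.95
tcp_pos: [0.5271, 0.102, 0.2037]
tool_rot: [0.008, 1.0, 0.0, -0.002]
force: [-0.4, 0.3, -1.9]
finger_gap: 0.249
gripper_force: 78.4
```

apply_moves(
  plan=[
    [0,0,0,0,0,0,1],
    [0,0,0,0,0,0,1],
  ],
)

```text
t: 5.2
tcp_pos: [0.5275, 0.1003, 0.2042]
tool_rot: [0.01, 1.0, -0.0, -0.001]
force: [0.3, -0.2, -0.7]
finger_gap: 0.25
gripper_force: 78.6
```

Run:
```python
from h import *
s=sense();M=Ro.from_quat(s["tool_rot"]).as_matrix();print(s["t"],s["tcp_pos"],np.arctan2(M[1,0],M[0,0]),M[2],s["force"])
im=snapshot("wrist")[:,:,::-1]
cv2.imwrite("pics/w2.png",cv2.resize(im,(800,600),interpolation=cv2.INTER_CUBIC))
```

```text
5.2 [0.52747467 0.10033061 0.20420358] 3.1207469457016273 [ 2.40549179e-03 -5.51144690e-04 -9.99996955e-01] [ 0.28688614 -0.20411486 -0.67962255]
```

View pics/w2.png

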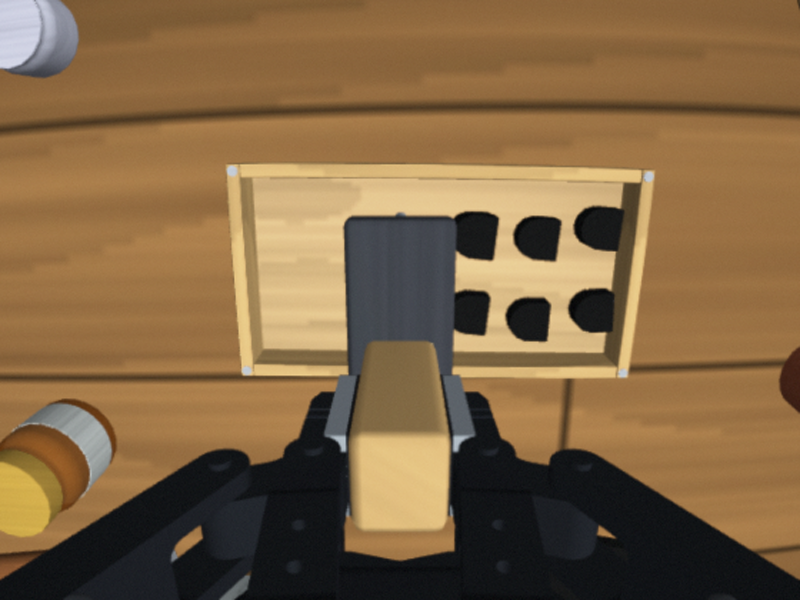

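The wrist view shows the tray rim corners at (228,166), (653,171), (628,376) and (243,374). The blocks' flat (−x) faces are at row 1 (621,230)/(613,312), row 2 (559,240)/(549,321) and row 3 (497,238)/(489,315). The curved fronts are at row 1 (575,228)/(569,308) and row 2 (514,236)/(506,318). The top block sits on the upper row‑3 block.

Run:
```python
from h import *
np.set_printoptions(precision=4,suppress=True)
W=cam("wrist");f=lambda p:(np.array(p)+.5)*.7-.5
Q=np.array([onz(W,f(p),.037) for p in [(228,166),(653,171),(628,376),(243,374)]])
print(Q,Q.mean(0))
d=Q[0]+Q[3]-Q[1]-Q[2];a=np.arctan2(d[1],d[0]);e=Q[3]+Q[2]-Q[0]-Q[1];print("xang",a,"yang",np.arctan2(e[1],e[0]))
c=Q.mean(0);x=np.array([np.cos(a),np.sin(a)]);y=np.array([-x[1],x[0]])
print(c)
for nm,p,z in[("r1a",(621,230),.028),("r1b",(613,312),.028),("r1a f",(575,228),.028),("r1bf",(569,308),.028),("r2a",(559,240),.028),("r2b",(549,321),.028),("r2af",(514,236),.028),("r2bf",(506,318),.028),("r3a",(497,238),.044),("r3b",(489,315),.028)]:
    P=onz(W,f(p),z)[:2]-c[:2];print(nm,P@x,P@y)
s=sense();P=s["tcp_pos"][:2]-c[:2];print("tcp",P@x,P@y)
```

```text
[[ 0.4609  0.0013  0.037 ]
 [ 0.468   0.2486  0.037 ]
 [ 0.5979  0.2461  0.037 ]
 [ 0.5907 -0.0031  0.037 ]] [0.5294 0.1232 0.037 ]
xang -1.5994819082223386 yang -0.026740592614535017
[0.5294 0.1232 0.037 ]
r1a -0.11174885234687434 -0.02856187744601261
r1b -0.11288580621472236 0.02425088202796601
r1a f -0.08259244398198624 -0.029244073509023007
r1bf -0.08366892052329933 0.021776741916068293
r2a -0.07326018592754069 -0.021695089110617363
r2b -0.07148578007419182 0.030550439477828664
r2af -0.04520125910266186 -0.02376153865468287
r2bf -0.04356653060395078 0.028709815567391536
r3a -0.031846414470227694 -0.024966156460413603
r3b -0.032571580849971166 0.026783569007026595
tcp 0.02347398155602999 -0.0009276862867461803
```

apply_moves(
  plan=[
    [-0.0035,0.03,0,0,0,0.006,1],
    [0,0.0385,0.01,0,0,0,1],
    [0,0,0.04,0,0,0,1],
    [0,0,0.035,0,0,0,1],
    [0,0,0.019,0,0,0,1],
    [0,0,0,0,0,0,1],
  ],
)

```text
t: 6.0
tcp_pos: [0.5324, 0.1673, 0.0996]
tool_rot: [0.015, 1.0, -0.0, -0.002]
force: [0.8, 0.4, -2.0]
finger_gap: 0.247
gripper_force: 78.9
```

```bash
cat >> h.py <<'E'
def st(off=.0664,c=(.5294,.1232),a=-1.599):
    s=sense();x=np.array([np.cos(a),np.sin(a)]);P=s["tcp_pos"][:2]-np.array(c)
    print("t",s["t"],"tray x %.4f y %.4f tip z %.4f"%(P@x,P@[-x[1],x[0]],s["tcp_pos"][2]-off),"F",np.round(s["force"],2),"yaw err",2*np.arctan2(s["tool_rot"][1],s["tool_rot"][0])-a-1.5*np.pi)
E
python3 -c "
from h import *
st()"
```

```text
t 6.0 tray x -0.0442 y 0.0018 tip z 0.0332 F [ 0.76  0.42 -1.98] yaw err -0.0011198276292212483
```

apply_moves(
  plan=[
    [0,-0.006,0,0,0,0,1],
    [0,-0.006,0,0,0,0,1],
    [0,-0.006,0,0,0,0,1],
    [0,-0.006,0,0,0,0,1],
    [0,-0.006,0,0,0,0,1],
    [0,-0.006,0,0,0,0,1],
    [0,-0.006,0,0,0,0,1],
    [0,-0.008,0,0,0,0,1],
  ],
)

```text
t: 7.0
tcp_pos: [0.5321, 0.1186, 0.1013]
tool_rot: [0.013, 1.0, -0.0, -0.0]
force: [0.4, 1.1, -2.0]
finger_gap: 0.248
gripper_force: 78.9
```

apply_moves(
  plan=[
    [0,-0.004,0,0,0,0,1],
    [0,0,-0.04,0,0,0,1],
    [0,0.03,-0.04,0,0,0,1],
    [0,0.04,0,0,0,0,1],
    [0,0.04,0,0,0,0,1],
    [0,0,0,0,0,0,1],
  ],
)

```text
t: 7.75
tcp_pos: [0.5347, 0.2273, 0.1814]
tool_rot: [0.012, 1.0, 0.0, 0.0]
force: [0.6, -0.2, -1.9]
finger_gap: 0.247
gripper_force: 78.7
```

Run:
```python
from h import *
st()
a=snapshot("wrist")[100:300,100:460,::-1]
b=snapshot("scene")[160:250,265:400,::-1]
cv2.imwrite("pics/w3.png",np.vstack([cv2.resize(a,(560,311)),cv2.resize(b,(560,373))][:1]+[cv2.resize(b,(420,280),interpolation=cv2.INTER_CUBIC)[:, :]] if 0 else [cv2.resize(a,(450,250)),cv2.resize(b,(450,300),interpolation=cv2.INTER_CUBIC)]))
```

```text
t 7.75 tray x -0.1042 y 0.0023 tip z 0.1150 F [ 0.6  -0.18 -1.92] yaw err 0.005120349925808121
```

View pics/w3.png

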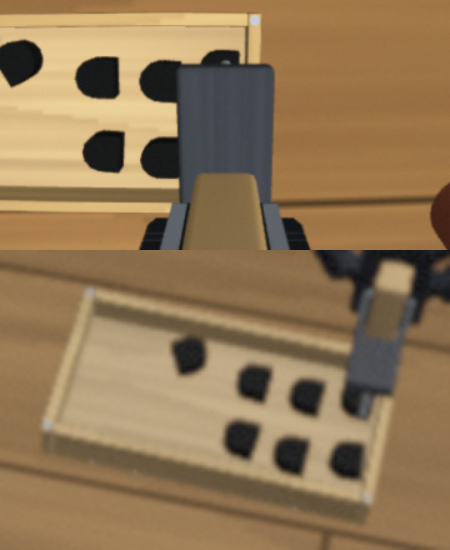

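Both views show the fallen block lying flat on the floor ahead of row 3, at crop (18,62). The row‑3 flats are at crop (118,77) and (123,150), and no block lies on another.

Run:
```python
from h import *
W=cam("wrist");f=lambda p:(np.array(p)+.5)*.8-.5+100
c=np.array([.5294,.1232]);a=-1.599;x=np.array([np.cos(a),np.sin(a)]);y=np.array([-x[1],x[0]])
for nm,p,z in[("fallen c",(18,62),.028),("r3a",(118,77),.028),("r3b",(123,150),.028),("r2a f",(140,81),.028),("r2b f",(141,157),.028),("corner",(256,20),.037)]:
    P=onz(W,f(p),z)[:2]-c;print(nm,np.round([P@x,P@y],4))
```

```text
fallen c [ 0.0333 -0.0365]
r3a [-0.0321 -0.0263]
r3b [-0.0326  0.023 ]
r2a f [-0.0463 -0.0236]
r2b f [-0.0445  0.0279]
corner [-0.1196 -0.0623]
```

apply_moves(
  plan=[
    [0,-0.04,0,0,0,0,1],
    [0,-0.025,0.01,0,0,0,1],
    [0,0,0.035,0,0,0,1],
    [0,0,0.03,0,0,0,1],
    [0,0,0.013,0,0,0,1],
    [0,0,0.005,0,0,0,1],
    [0,0,0,0,0,0,1],
    [0,0,0,0,0,0,1],
  ],
)

```text
t: 8.85
tcp_pos: [0.534, 0.1601, 0.0893]
tool_rot: [0.013, 1.0, 0.0, 0.001]
force: [0.0, -0.3, -1.4]
finger_gap: 0.242
gripper_force: 78.9
```

```bash
python3 -c "
from h import *
st()"
```

```text
t 8.85 tray x -0.0370 y 0.0036 tip z 0.0229 F [ 0.04 -0.29 -1.36] yaw err 0.0015945873467657634
```

apply_moves(
  plan=[
    [0,0.0015,0.003,0,0,0,1],
    [0,0,0.002,0,0,0,1],
    [0,0,0.001,0,0,0,1],
    [0,0,0,0,0,0,1],
  ],
)

```text
t: 9.35
tcp_pos: [0.5332, 0.1615, 0.0822]
tool_rot: [0.013, 1.0, -0.0, -0.0]
force: [0.5, 0.1, -1.3]
finger_gap: 0.246
gripper_force: 78.9
```

apply_moves(
  plan=[
    [0,0,0.0005,0,0,0,1],
    [0,0,0.0005,0,0,0,1],
  ],
)

```text
t: 9.6
tcp_pos: [0.5333, 0.1614, 0.0813]
tool_rot: [0.013, 1.0, 0.0, 0.0]
force: [0.1, -0.4, -2.2]
finger_gap: 0.246
gripper_force: 78.9
```

apply_moves(
  plan=[
    [0,0,0.0005,0,0,0,1],
    [0,0,0.0003,0,0,0,1],
  ],
)

```text
t: 9.85
tcp_pos: [0.5333, 0.1614, 0.0805]
tool_rot: [0.013, 1.0, -0.0, -0.0]
force: [0.6, 0.4, -1.5]
finger_gap: 0.246
gripper_force: 78.9
```

apply_moves(
  plan=[
    [0,0,0.0003,0,0,0,1],
    [0,0,0,0,0,0,1],
  ],
)

```text
t: 10.1
tcp_pos: [0.5332, 0.1614, 0.0802]
tool_rot: [0.013, 1.0, 0.0, -0.0]
force: [0.3, 0.5, -0.9]
finger_gap: 0.249
gripper_force: 78.9
```

apply_moves(
  plan=[
    [0,0,0.0003,0,0,0,1],
    [0,0,0,0,0,0,1],
  ],
)

```text
t: 10.35
tcp_pos: [0.5333, 0.1615, 0.0799]
tool_rot: [0.013, 1.0, 0.0, -0.0]
force: [-0.2, -0.1, -1.0]
finger_gap: 0.246
gripper_force: 78.9
```

apply_moves(
  plan=[
    [0,0,0.0003,0,0,0,1],
    [0,0,0,0,0,0,1],
  ],
)

```text
t: 10.6
tcp_pos: [0.5333, 0.1614, 0.0796]
tool_rot: [0.013, 1.0, -0.0, -0.0]
force: [-0.5, -0.5, -1.0]
finger_gap: 0.246
gripper_force: 78.9
```

apply_moves(
  plan=[
    [0,0,0.0003,0,0,0,1],
    [0,0,0,0,0,0,1],
  ],
)

```text
t: 10.85
tcp_pos: [0.5333, 0.1615, 0.0793]
tool_rot: [0.013, 1.0, 0.0, -0.0]
force: [0.1, 0.5, -2.2]
finger_gap: 0.243
gripper_force: 78.9
```

apply_moves(
  plan=[
    [0,0,0.0004,0,0,0,1],
    [0,0,0,0,0,0,1],
  ],
)

```text
t: 11.1
tcp_pos: [0.5332, 0.1614, 0.0789]
tool_rot: [0.013, 1.0, 0.0, -0.0]
force: [-0.2, -0.3, -0.8]
finger_gap: 0.247
gripper_force: 78.9
```

apply_moves(
  plan=[
    [0,0,0.0004,0,0,0,1],
    [0,0,0,0,0,0,1],
  ],
)

```text
t: 11.35
tcp_pos: [0.5332, 0.1614, 0.0785]
tool_rot: [0.013, 1.0, 0.0, -0.0]
force: [0.3, -0.7, -0.6]
finger_gap: 0.249
gripper_force: 78.9
```

apply_moves(
  plan=[
    [0,0,0.0003,0,0,0,1],
    [0,0,0,0,0,0,1],
  ],
)

```text
t: 11.6
tcp_pos: [0.5333, 0.1614, 0.0782]
tool_rot: [0.013, 1.0, 0.0, 0.0]
force: [0.6, 0.4, -1.0]
finger_gap: 0.25
gripper_force: 78.9
```

apply_moves(
  plan=[
    [0,0,0.0004,0,0,0,1],
    [0,0,0,0,0,0,1],
  ],
)

```text
t: 11.85
tcp_pos: [0.5333, 0.1615, 0.078]
tool_rot: [0.013, 1.0, 0.0, 0.0]
force: [-1.0, -0.4, 1.2]
finger_gap: 0.249
gripper_force: 79.1
```

apply_moves(
  plan=[
    [0,-0.001,0,0,0,0,1],
    [0,-0.003,0,0,0,0,1],
    [0,-0.003,0,0,0,0,1],
    [0,-0.003,0,0,0,0,1],
  ],
)

```text
t: 12.35
tcp_pos: [0.5332, 0.1513, 0.0779]
tool_rot: [0.014, 1.0, 0.0, 0.0]
force: [-0.7, 2.1, 1.8]
finger_gap: 0.247
gripper_force: 79.2
```

```bash
python3 -c "
from h import *
st()"
```

```text
t 12.35 tray x -0.0282 y 0.0030 tip z 0.0115 F [-0.69  2.07  1.76] yaw err 0.0011652730566353853
```

apply_moves(
  plan=[
    [0,-0.003,0,0,0,0,1],
    [0,-0.004,0,0,0,0,1],
    [0,-0.004,0,0,0,0,1],
    [0,-0.004,0,0,0,0,1],
  ],
)

```text
t: 12.85
tcp_pos: [0.5326, 0.1362, 0.0778]
tool_rot: [0.013, 1.0, -0.0, -0.0]
force: [-0.9, 1.5, 1.1]
finger_gap: 0.247
gripper_force: 79.2
```

apply_moves(
  plan=[
    [0,-0.004,0.0001,0,0,0,1],
    [0,-0.004,0,0,0,0,1],
    [0,-0.004,0,0,0,0,1],
    [0,-0.004,0,0,0,0,1],
  ],
)

```text
t: 13.35
tcp_pos: [0.5322, 0.1202, 0.0777]
tool_rot: [0.013, 1.0, -0.0, -0.0]
force: [-0.0, 0.9, 1.0]
finger_gap: 0.243
gripper_force: 79.2
```

apply_moves(
  plan=[
    [0,-0.004,0.0001,0,0,0,1],
    [0,-0.004,0,0,0,0,1],
    [0,-0.004,0.0001,0,0,0,1],
    [0,-0.004,0,0,0,0,1],
  ],
)

```text
t: 13.85
tcp_pos: [0.5317, 0.1042, 0.0775]
tool_rot: [0.013, 1.0, 0.0, -0.0]
force: [0.1, 2.3, 1.8]
finger_gap: 0.247
gripper_force: 79.3
```

apply_moves(
  plan=[
    [0,-0.004,0,0,0,0,1],
    [0,-0.004,0.0001,0,0,0,1],
    [0,-0.004,0,0,0,0,1],
    [0,-0.004,0,0,0,0,1],
  ],
)

```text
t: 14.35
tcp_pos: [0.5313, 0.0882, 0.0774]
tool_rot: [0.013, 1.0, -0.0, -0.0]
force: [0.4, 2.4, 1.6]
finger_gap: 0.248
gripper_force: 79.3
```

apply_moves(
  plan=[
    [0,-0.004,0,0,0,0,1],
    [0,-0.004,0.0001,0,0,0,1],
    [0,-0.004,0,0,0,0,1],
    [0,-0.002,0,0,0,0,1],
  ],
)

```text
t: 14.85
tcp_pos: [0.531, 0.0741, 0.0773]
tool_rot: [0.013, 1.0, -0.0, 0.0]
force: [0.0, 1.8, 1.6]
finger_gap: 0.249
gripper_force: 79.3
```

```bash
python3 -c "
from h import *
st()"
```

```text
t 14.85 tray x 0.0490 y 0.0030 tip z 0.0109 F [0.02 1.79 1.58] yaw err 0.0012788861611179314
```

apply_moves(
  plan=[
    [0,0.002,-0.002,0,0,0,1],
    [0,0,-0.03,0,0,0,1],
    [0,0.01,-0.03,0,0,0,1],
    [0,0.04,-0.02,0,0,0,1],
    [0,0.04,0,0,0,0,1],
    [0,0.037,0,0,0,0,1],
    [0,0,0,0,0,0,1],
    [0,0,0,0,0,0,1],
  ],
)

```text
t: 15.85
tcp_pos: [0.5337, 0.2029, 0.1588]
tool_rot: [0.013, 1.0, -0.001, -0.001]
force: [0.2, -0.3, -1.5]
finger_gap: 0.252
gripper_force: 78.8
```

Run:
```python
from h import *
st()
a=snapshot("wrist")[80:340,20:540,::-1]
cv2.imwrite("pics/w4.png",cv2.resize(a,(800,400),interpolation=cv2.INTER_CUBIC))
```

```text
t 15.85 tray x -0.0798 y 0.0021 tip z 0.0924 F [ 0.16 -0.3  -1.49] yaw err 0.0022093796494910833
```

View pics/w4.png

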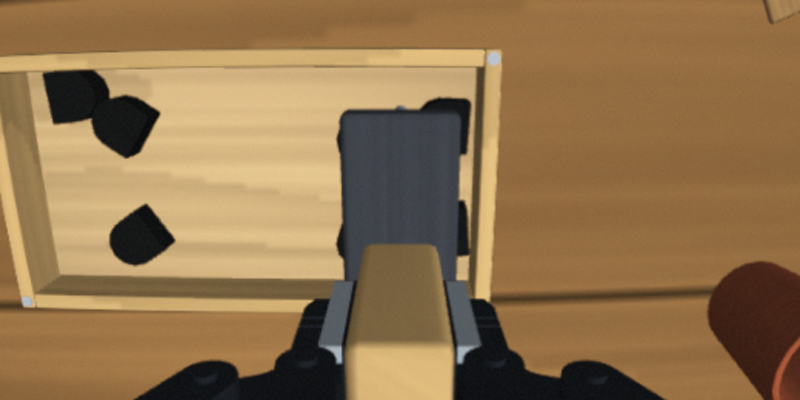

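The view shows three blocks flat at the bare end at (125,125), (142,238) and (75,95), i.e. x of about 60 mm or more. Rows 1 and 2 are in place on either side of the rake bar.

apply_moves(
  plan=[
    [0,0,0.03,0,0,0,1],
    [0,0,0.025,0,0,0,1],
    [0,0,0.008,0,0,0,1],
    [0,0,0.003,0,0,0,1],
    [0,0,0,0,0,0,1],
  ],
)

```text
t: 16.52
tcp_pos: [0.535, 0.2032, 0.0939]
tool_rot: [0.014, 1.0, 0.0, 0.001]
force: [0.2, 0.9, -1.2]
finger_gap: 0.248
gripper_force: 79.0
```

```bash
python3 -c "
from h import *
st()"
```

```text
t 16.525 tray x -0.0801 y 0.0033 tip z 0.0275 F [ 0.21  0.87 -1.18] yaw err 0.0008891075517762914
```

apply_moves(
  plan=[
    [0,0,0.003,0,0,0,1],
    [0,0,0.003,0,0,0,1],
    [0,0,0.003,0,0,0,1],
    [0,0,0.003,0,0,0,1],
    [0,0,0.0015,0,0,0,1],
    [0,0,0,0,0,0,1],
  ],
)

```text
t: 17.27
tcp_pos: [0.5343, 0.2034, 0.0796]
tool_rot: [0.013, 1.0, -0.0, -0.0]
force: [-0.2, 0.1, -1.0]
finger_gap: 0.247
gripper_force: 79.0
```

apply_moves(
  plan=[
    [0,0,0.0005,0,0,0,1],
    [0,0,0.0003,0,0,0,1],
    [0,0,0,0,0,0,1],
  ],
)

```text
t: 17.65
tcp_pos: [0.5344, 0.2034, 0.0791]
tool_rot: [0.013, 1.0, 0.0, 0.0]
force: [-0.9, 0.5, -1.5]
finger_gap: 0.253
gripper_force: 79.0
```

apply_moves(
  plan=[
    [0,0,0.0004,0,0,0,1],
    [0,0,0,0,0,0,1],
  ],
)

```text
t: 17.9
tcp_pos: [0.5344, 0.2034, 0.0786]
tool_rot: [0.013, 1.0, 0.0, 0.0]
force: [0.3, 0.7, -1.9]
finger_gap: 0.251
gripper_force: 79.0
```

apply_moves(
  plan=[
    [0,0,0.0004,0,0,0,1],
    [0,0,0,0,0,0,1],
  ],
)

```text
t: 18.15
tcp_pos: [0.5344, 0.2034, 0.0784]
tool_rot: [0.013, 1.0, 0.0, 0.0]
force: [-0.5, 0.6, 0.6]
finger_gap: 0.248
gripper_force: 79.1
```

apply_moves(
  plan=[
    [0,-0.002,0,0,0,0,1],
    [0,-0.004,0.0001,0,0,0,1],
    [0,-0.004,0,0,0,0,1],
    [0,-0.004,0.0001,0,0,0,1],
  ],
)

```text
t: 18.65
tcp_pos: [0.5343, 0.1893, 0.0782]
tool_rot: [0.014, 1.0, 0.0, 0.0]
force: [0.1, 1.8, 1.4]
finger_gap: 0.244
gripper_force: 79.2
```

apply_moves(
  plan=[
    [0,-0.004,0,0,0,0,1],
    [0,-0.004,0.0001,0,0,0,1],
    [0,-0.004,0,0,0,0,1],
    [0,-0.004,0.0001,0,0,0,1],
    [0,-0.004,0,0,0,0,1],
    [0,-0.004,0,0,0,0,1],
  ],
)

```text
t: 19.4
tcp_pos: [0.5335, 0.1653, 0.078]
tool_rot: [0.013, 1.0, 0.0, 0.0]
force: [0.2, 3.3, 3.1]
finger_gap: 0.248
gripper_force: 79.4
```

apply_moves(
  plan=[
    [0,-0.004,0,0,0,0,1],
    [0,-0.004,0.0001,0,0,0,1],
    [0,-0.004,0,0,0,0,1],
    [0,-0.004,0,0,0,0,1],
    [0,-0.004,0,0,0,0,1],
    [0,-0.003,0,0,0,0,1],
  ],
)

```text
t: 20.15
tcp_pos: [0.5328, 0.1422, 0.0777]
tool_rot: [0.013, 1.0, -0.0, -0.0]
force: [0.2, 3.2, 4.7]
finger_gap: 0.245
gripper_force: 79.5
```

```bash
python3 -c "
from h import *
st()"
```

```text
t 20.15 tray x -0.0190 y 0.0028 tip z 0.0113 F [0.25 3.24 4.72] yaw err 0.0013117261169544037
```

apply_moves(
  plan=[
    [0,0.002,-0.002,0,0,0,1],
    [0,0,-0.03,0,0,0,1],
    [0,0,-0.04,0,0,0,1],
    [0,0,-0.04,0,0,0,1],
    [0,0,-0.015,0,0,0,1],
    [0,0,0,0,0,0,1],
  ],
)

```text
t: 20.9
tcp_pos: [0.5326, 0.1441, 0.2047]
tool_rot: [0.013, 1.0, -0.0, 0.0]
force: [0.5, 0.2, -2.7]
finger_gap: 0.248
gripper_force: 79.0
```

```bash
python3 -c "
from h import *
plan([.5172,-.2655,.205],2.049,8,1)
plan([.5172,-.2655,.205],2.049,9,1)"
```

```text
[0.0006, -0.0512, -0.0, 0.0, 0.0, 0.1332, 1.0]
[-0.0062, -0.0509, -0.0, 0.0, 0.0, 0.1332, 1.0]
[-0.0129, -0.0496, -0.0, 0.0, 0.0, 0.1332, 1.0]
[-0.0194, -0.0474, -0.0, 0.0, 0.0, 0.1332, 1.0]
[-0.0255, -0.0444, -0.0, 0.0, 0.0, 0.1332, 1.0]
[-0.0312, -0.0406, -0.0, 0.0, 0.0, 0.1332, 1.0]
[-0.0363, -0.0361, -0.0, 0.0, 0.0, 0.1332, 1.0]
[-0.0408, -0.031, -0.0, 0.0, 0.0, 0.1332, 1.0]
[0.0005, -0.0455, -0.0, 0.0, 0.0, 0.1184, 1.0]
[-0.0049, -0.0453, -0.0, 0.0, 0.0, 0.1184, 1.0]
[-0.0102, -0.0444, -0.0, 0.0, 0.0, 0.1184, 1.0]
[-0.0154, -0.0429, -0.0, 0.0, 0.0, 0.1184, 1.0]
[-0.0203, -0.0408, -0.0, 0.0, 0.0, 0.1184, 1.0]
[-0.025, -0.0381, -0.0, 0.0, 0.0, 0.1184, 1.0]
[-0.0293, -0.0348, -0.0, 0.0, 0.0, 0.1184, 1.0]
[-0.0332, -0.0311, -0.0, 0.0, 0.0, 0.1184, 1.0]
[-0.0367, -0.027, -0.0, 0.0, 0.0, 0.1184, 1.0]
```

apply_moves(
  plan=[
    [0.0005,-0.051,0,0,0,0.133,1],
    [-0.006,-0.051,0,0,0,0.133,1],
    [-0.013,-0.0495,0,0,0,0.133,1],
    [-0.0195,-0.0475,0,0,0,0.133,1],
    [-0.0255,-0.0445,0,0,0,0.133,1],
    [-0.031,-0.0405,0,0,0,0.133,1],
    [-0.0365,-0.036,0,0,0,0.133,1],
    [-0.041,-0.031,0,0,0,0.133,1],
  ],
)

```text
t: 21.9
tcp_pos: [0.516, -0.266, 0.2019]
tool_rot: [0.521, 0.854, 0.0, -0.003]
force: [0.5, -0.2, -1.1]
finger_gap: 0.248
gripper_force: 79.0
```

apply_moves(
  plan=[
    [0,0,0,0,0,0,1],
    [0,0,0,0,0,0,1],
    [0,0,0,0,0,0,1],
  ],
)

```text
t: 22.28
tcp_pos: [0.517, -0.2634, 0.2036]
tool_rot: [0.518, 0.855, 0.0, -0.002]
force: [-0.9, 0.5, -1.2]
finger_gap: 0.25
gripper_force: 79.1
```

Run:
```python
from h import *
plan([.5172,-.2655,.205],2.049,1,1)
w=cv2.resize(snapshot("wrist")[:,:,::-1],(520,390))
b=cv2.resize(snapshot("top")[195:270,180:293,::-1],(520,345))[:,:]
b=cv2.resize(b,(300,200));c=np.zeros((390,280,3),np.uint8);c[:186]=cv2.resize(b,(280,186))
c[190:376]=cv2.resize(snapshot("scene")[165:245,270:390,::-1],(280,186))
cv2.imwrite("pics/w5.png",np.hstack([w,c]))
```

```text
[-0.002, -0.0008, -0.0014, 0.0, 0.0, 0.0035, 1.0]
```

View pics/w5.png

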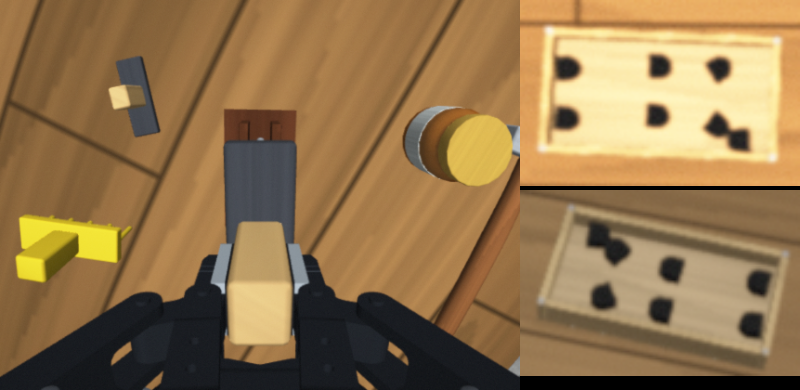

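The views show two blocks by the heap wall, two mid-tray (x ≈ −5 mm) and three at the bare end (x ≥ 55 mm), all lying flat. The rake bar (centre column 260) is over the stand slot.

apply_moves(
  plan=[
    [-0.002,-0.001,0.01,0,0,0.0035,1],
    [0,0,0.04,0,0,0,1],
    [0,0,0.025,0,0,0,1],
    [0,0,0,0,0,0,1],
  ],
)

```text
t: 22.92
tcp_pos: [0.5162, -0.2661, 0.1274]
tool_rot: [0.52, 0.854, 0.0, -0.003]
force: [0.7, -0.2, -1.2]
finger_gap: 0.249
gripper_force: 79.1
```

```bash
python3 -c "
from h import *
print(sense()['force']);plan([.5172,-.2655,.077],2.049,1,1)"
```

```text
[ 0.72863681 -0.2345371  -1.16281262]
[0.0, 0.0011, 0.0504, 0.0, 0.0, -0.0015, 1.0]
```

apply_moves(
  plan=[
    [0,0.001,0.015,0,0,0,1],
    [0,0,0.015,0,0,0,1],
    [0,0,0.01,0,0,0,1],
    [0,0,0.006,0,0,0,1],
    [0,0,0,0,0,0,1],
  ],
)

```text
t: 23.55
tcp_pos: [0.5184, -0.2668, 0.0833]
tool_rot: [0.52, 0.854, 0.0, -0.0]
force: [0.6, -0.3, -1.3]
finger_gap: 0.245
gripper_force: 79.1
```

apply_moves(
  plan=[
    [0,0,0.0025,0,0,0,1],
    [0,0,0.001,0,0,0,1],
    [0,0,0,0,0,0,1],
  ],
)

```text
t: 23.92
tcp_pos: [0.5187, -0.2669, 0.0804]
tool_rot: [0.52, 0.854, -0.0, 0.0]
force: [-0.1, 0.1, -1.5]
finger_gap: 0.245
gripper_force: 79.1
```

apply_moves(
  plan=[
    [0,0,0.0015,0,0,0,1],
    [0,0,0.001,0,0,0,1],
    [0,0,0,0,0,0,1],
  ],
)

```text
t: 24.3
tcp_pos: [0.5185, -0.2668, 0.0776]
tool_rot: [0.52, 0.854, 0.0, -0.0]
force: [-0.8, -0.8, -0.9]
finger_gap: 0.248
gripper_force: 79.1
```

apply_moves(
  plan=[
    [0,0,0.0008,0,0,0,1],
    [0,0,0.0004,0,0,0,1],
    [0,0,0,0,0,0,1],
  ],
)

```text
t: 24.68
tcp_pos: [0.5186, -0.2669, 0.0765]
tool_rot: [0.52, 0.854, 0.0, 0.0]
force: [-0.2, 0.0, -0.3]
finger_gap: 0.247
gripper_force: 79.3
```

Nearly seated and beginning to bear, so I release gently and retreat.

apply_moves(
  plan=[
    [0,0,0.0002,0,0,0,0.5],
    [0,0,0,0,0,0,0.3],
    [0,0,0,0,0,0,0],
    [0,0,0,0,0,0,-0.5],
    [0,0,0,0,0,0,-1],
    [0,0,0,0,0,0,-1],
    [0,0,-0.02,0,0,0,-1],
    [0,0,-0.04,0,0,0,-1],
  ],
)

```text
t: 25.68
tcp_pos: [0.5174, -0.266, 0.1353]
tool_rot: [0.52, 0.854, 0.0, -0.002]
force: [1.2, -0.4, 0.6]
finger_gap: 0.995
gripper_force: 0.0
```

apply_moves(
  plan=[
    [0,0,-0.05,0,0,0,-1],
    [0,0,-0.045,0,0,0,-1],
    [0,0,0,0,0,0,-1],
    [0,0,0,0,0,0,-1],
  ],
)

```text
t: 26.18
tcp_pos: [0.5181, -0.2665, 0.2309]
tool_rot: [0.52, 0.854, 0.0, -0.0]
force: [0.4, -1.1, -0.3]
finger_gap: 0.997
gripper_force: 0.0
```

Run:
```python
from h import *
s=sense();print(s["tcp_pos"],s["finger_gap"])
w=cv2.resize(snapshot("wrist")[:,:,::-1],(400,300))
b=cv2.resize(snapshot("scene")[130:205,150:250,::-1],(400,300),interpolation=cv2.INTER_CUBIC)
cv2.imwrite("pics/w6.png",np.hstack([w,b]))
```

```text
[ 0.51809308 -0.26646506  0.23092135] 0.9970267009263228
```

View pics/w6.png

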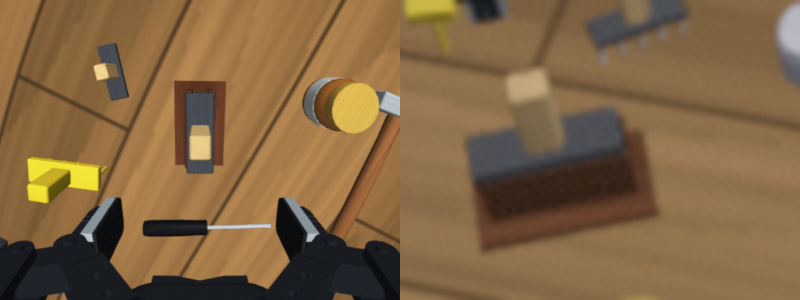

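The rake stands upright in its slot, placed as it was at the start. Fingers are clear.

```bash
python3 -c "
from station import *
print(sign_off())"
```

```text
the job is handed in; nothing more can be done
None
```

I handed the job in at about 26 s, with no verdict returned: the last views show all seven blocks lying flat, 2/2/3 along the tray, the rake back upright in its stand, and force readings implying about 7 N or less from the teeth on the floor.

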